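# Lock a gasket stack on its spindle with a spring clip

### The arm

A 7-joint arm with a two-finger parallel gripper is mounted at the origin on the work surface. World frame = base frame: x ahead of the robot, y to its left, z up, the work surface at z = 0. Lengths are in mm, angles in rad, forces in N, time in s.
With the tool pointing down it reaches from about 425 to 800 mm from the base axis. Payload 8.3 kg.
Tool frame: the origin (TCP) lies on the centre line of the jaws, within the pads' length; the fingertips stand 17 mm ahead of it and the grasp point (between the pads) lies 2 mm behind it; z points along the fingers, x is the direction in which the jaws open and shut, and the axes are right-handed (so a half turn about z gives the same grasp; the last joint's range is limited). The gripper opens to 85 mm and grips with 20 to 120 N. Pads are 22 mm wide; open, the fingers measure 114 mm over their backs; the gripper's body (76 mm by 85 mm) begins 54 mm behind the grasp point. The pads swing forward as they close: fully open they stand 13 mm farther back than shut.
Start: joints at [1.046, 0.383, 0.016, 1.37, -0.006, 1.388, -0.046], TCP at [278.507, -559.498, 248.279] pointing down, gripper open.
Joint ranges: [-2.95, 2.95], [-0.25, 2.06], [-1.52, 1.56], [0.18, 2.33], [-1.44, 4.58], [0.02, 2.06], [-3.01, 3.01]. Speed limits (rad/s): [2.39, 2.39, 3.01, 3.01, 3.14, 3.14, 3.14].

### API

Orientations are given as a rotation vector (axis times angle).
In Python, from workcell import status, vision, ticket gives the robot as it stands.
- The arm moves only by the shell command python3 -m inch 'ROWS' [OPENING]. ROWS is JSON, a list of rows, each a list of 2 entries, a list of its own where there are three numbers: the shift along the tool's x, y, z in m, then the turn about the tool's z in rad. In form: [[[dx, dy, dz], spin], ...]. A call has 1 to 8 rows; each row shifts and turns the commanded pose from where the row before left it, along the tool's axes as they then stand; what a row does not reach is not made up. A row lasts 1/10 s, in which the tool goes at most 50 mm and 8.59 degrees, less where a joint would pass 70% of its speed; a pose out of reach is approached as far as the arm can. A call with a gripper value outside its range is refused whole. OPENING is the closure, from 0 (fully open) to 1 (shut), set as the call begins (- or left out, the last holds). The fingers move at their own pace and stop on an object; the grip force is fixed at half the most. Time passes only in rows, so rows that do not move let the fingers close. It gives the time, the measured TCP pose, the force and the opening at its end, in the units of the state.
- status.sense(): the state, without advancing time (a new reading comes with each control period).
- vision.get_image(name): name is "scene" or "side" or "wrist"; returns a dict with "img" (420x560x3 uint8, red, green, blue), "fx", "fy", "cx", "cy" (pixels), "k1" (the pictures are not rectified: a ray, as slopes to the right and down, at radius r is drawn at 1 + k1 r^2 times it, then the intrinsics apply), "cam_to_world" (4x4, takes a point from camera to world coordinates); the wrist camera has in their place "mount" (4x4, takes a point from camera to tool coordinates, whose origin is the TCP and whose axes are the tool frame's). Camera axes: x right, y up, looking along -z (the intrinsics and any distortion apply to the point x, -y, -z); pixel columns grow to the right and rows downward; lengths in mm; the calibration is good to about 2 mm. A picture is of the moment at which its call begins: read the wrist's pose just before it. There is no depth.
- ticket.hand_in(): hands the job in, once; it reports no verdict.
The state is a dict: "time": time; "joint_pos": joint angles; "joint_vel": joint speeds; "effort": joint torques, N m; "eef_pos": TCP position; "eef_rot": TCP orientation; "wrist_force": force on the tool from outside, world axes, zero at the start; "moment": the same for the moment, N m; "finger_gap": finger opening in mm.
Only numpy, scipy, OpenCV 4.12 (cv2) and the standard library are available. Lean on these libraries where they do the work, as an engineer would, in place of code of your own. Each camera call takes 0.05 s, during which the arm holds its last target. There are 200 camera calls.

### The job

The gaskets on the stand must be locked on their spindle: put the thick steel washer over the spindle, flat on the gaskets, then push the open spring clip sideways into the groove above the washer until it snaps fully home. Finish with a firm push of about 20 N against the spindle to make sure that it is seated (40 N bends the clip, at any time), let go, and leave the other things on the bench where they are.

Things in the scene. Friction and masses are not known exactly. Their poses are not given: they have to be found in the camera images.
- stand: Fixed stand: a 140 x 140 x 14 mm grey steel foot with a round stack of teal gaskets 104 mm across, its flat top 50 mm above the bench, and an upright round steel spindle through the middle. Origin: middle of the underside, on the spindle's axis, z up. It stands at any yaw, which does not matter.
- groove (a point): Point on the spindle's axis half-way up its groove, 68 mm above the bench. Spindle from the gaskets (50 mm) up: 32 mm across to 59 mm, groove 24 mm across to 77 mm, head 32 mm across to 90 mm, tapering to 20 mm across at its top at 96 mm.
- washer_mid (a point): Centre, half-way up, of the loose steel washer: a flat ring 64 mm outside, 39 mm hole, 12 mm thick, about 180 g, flat on the bench; z is its axis. On the gaskets its top is 62 mm above the bench, 3 mm above the groove's lower edge: 15 mm are left under the head for the 10 mm thick clip.
- clip_seat (a point): Centre of the seat of the loose dark steel clip, half-way up its thickness; it lies on the spindle's axis when home. The clip is a flat U, 61 mm long (46 mm behind to 15 mm ahead of this point), 38 mm wide, 10 mm thick, 180 g, flat on the bench. x points out of its mouth: the way to push. Home, its bridge stops hard on the groove; over 40 N there bends it.
- clip_lug (a point): A point inside the clip's grip lug, an upright block on the rear of the clip, 22 mm along x, 16 mm across y, its top 46 mm above the clip's underside. This point is 29 mm behind the seat and 32 mm above the underside; axes as the clip's. Pinch it from above across the 16 mm with the fingertips over 10 mm above the underside, clear of the spring arms.
- clip_armL (a joint): Opening of the clip's left (+y) spring arm, rad, 0 at rest, hinged 38 mm behind the seat. Each arm ends in a round nose of 5 mm radius, 10 mm ahead of and 14 mm beside the seat: the mouth, 18 mm wide, must spring over the 24 mm groove. It reads about 0.06 at the widest place and falls back to 0 as the clip snaps home.
- clip_armR (a joint): The same for the right (-y) arm. The noses meet the groove with the seat 20 mm short of the axis, the push rises to 6 to 15 N over about 6 mm, and once the seat is nearer than 10 mm the arms draw the clip on.
- cork_ring: Loose thin tan ring, 76 mm outside, 10 mm thick: leave alone. Origin: middle of its underside.
- teal_ring: Loose thin teal gasket ring, 90 mm outside, 8 mm thick: leave alone. Origin: middle of its underside.
- screwdriver: Screwdriver lying on the bench: leave alone. Origin: middle of its underside.
- mallet: Hammer lying on the bench: leave alone. Origin: middle of its underside.
- jar: Small closed jar, 60 mm across, 75 mm tall: leave alone. Origin: middle of its underside.
- punch_die: Steel block 50 x 40 x 30 mm: leave alone. Origin: middle of its underside.
- scraper: Scraper lying on the bench: leave alone. Origin: middle of its underside.
Mind the look-alikes: they are no part of the job. Of the things shaped like the part that bears washer_mid, the bare steel one is meant.

How it is judged:
By the outcome, as a careful person would: the job done as asked, in the order asked, and still so for the second after the job is handed in, with the robot touching nothing.
It also fails if it takes over 51 s, if anything falls off the work surface, if the arm or the gripper's body presses on something with over 40 N, if the wrist force passes 120 N, or if a joint passes its speed limit or range.

## Working session

There is one attempt and no reset: what is moved stays moved. The work goes in short steps, Python scripts to look and compute and a shell command to move; the robot and the scene stay as the last step left them, time stands still between calls to the robot, and variables do not carry over. Pictures are saved under pics/ and viewed, about 8 in all and at most 12, crops included, and the job is handed in when it is done.

```bash
mkdir -p pics; cat > h.py <<'E'
import numpy as np,cv2,pickle
from scipy.spatial.transform import Rotation as R
from workcell import status,vision
def grab(name,fn):
    s=status.sense(); d=vision.get_image(name)
    if 'mount' in d:
        T=np.eye(4);T[:3,:3]=R.from_rotvec(s['eef_rot']).as_matrix();T[:3,3]=s['eef_pos']
        d['cam_to_world']=T@np.array(d['mount'])
    cv2.imwrite('pics/%s.png'%fn,d['img'][:,:,::-1]); pickle.dump(d,open('pics/%s.pkl'%fn,'wb')); return d
def load(fn): return pickle.load(open('pics/%s.pkl'%fn,'rb'))
def ray(d,u,v):
    K=np.array([[d['fx'],0,d['cx']],[0,d['fy'],d['cy']],[0,0,1]],float)
    p=cv2.undistortPoints(np.array([[[u,v]]],float),K,np.array([d['k1'],0,0,0.]))[0,0]
    M=np.array(d['cam_to_world']); return M[:3,3],M[:3,:3]@np.array([p[0],-p[1],-1])
def at(d,u,v,z):
    o,r=ray(d,u,v); return (o+r*(z-o[2])/r[2]).round(1)
def proj(d,P):
    M=np.linalg.inv(np.array(d['cam_to_world'])); p=M[:3,:3]@np.array(P,float)+M[:3,3]
    x,y=p[0]/-p[2],-p[1]/-p[2]; k=1+d['k1']*(x*x+y*y)
    return np.array([d['fx']*x*k+d['cx'],d['fy']*y*k+d['cy']]).round(1)
E
python3 - <<'E'
from h import *
ims=[grab(n,n+'0') for n in('scene','side','wrist')]
for d in ims: print(np.array(d['cam_to_world']).round(2).tolist(),d['fx'],d['k1'])
s=status.sense();print(s)
a=np.hstack([ims[0]['img'],ims[1]['img']])
E
```

```text
[[0.14, -0.73, 0.66, 1398.2], [0.99, 0.11, -0.09, -73.61], [-0.01, 0.67, 0.74, 1018.07], [0.0, 0.0, 0.0, 1.0]] 519.7337142923144 -0.14189640910800683
[[-0.81, 0.31, -0.49, -165.91], [-0.58, -0.43, 0.69, 1091.56], [0.0, 0.85, 0.53, 907.2], [0.0, 0.0, 0.0, 1.0]] 531.1618626812556 -0.13207915794906522
[[0.45, 0.86, 0.25, 341.77], [-0.9, 0.43, 0.12, -528.75], [-0.0, -0.28, 0.96, 373.8], [0.0, 0.0, 0.0, 1.0]] 370.95293854714566 -0.0042983102355548175
{'time': 0.15, 'joint_pos': array([ 1.04608577,  0.38405481,  0.01634067,  1.37086825, -0.00630764,
        1.388191  , -0.04646681]), 'joint_vel': array([-1.17971788e-03, -1.37841208e-03, -3.46674328e-05, -3.62262036e-03,
       -1.12329623e-03, -1.29396911e-03, -2.84529620e-05]), 'effort': array([ 2.37186447e-03, -6.28153825e+01,  8.45667310e-01, -3.72169125e+01,
        1.65945932e-02,  1.08744865e-02, -4.42971918e-05]), 'eef_pos': array([ 278.38588102, -559.19223482,  247.522329  ]), 'eef_rot': array([-2.67031861e+00,  1.65350242e+00,  1.95899505e-03]), 'wrist_force': array([-0.18611423, -0.56232453, -0.7583801 ]), 'moment': array([ 0.05311229, -0.0111055 ,  0.03476538]), 'finger_gap': 85.25611747333312}
```

View pics/scene0.png

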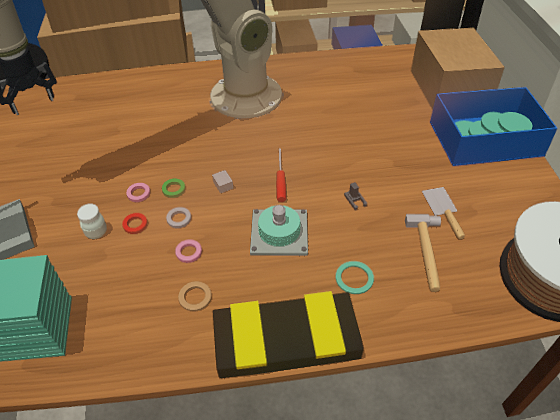

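View pics/side0.png

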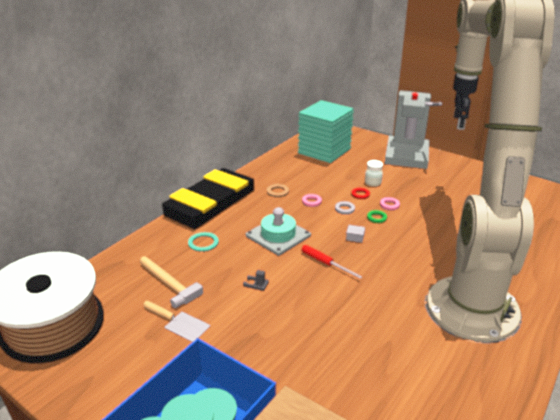

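The scene picture shows the bare steel washer at (178,217), the spindle at (279,212) and the clip at (354,197). In the side picture they are at (345,208), (279,215) and (257,281). I'll enlarge these spots to measure them.

```bash
python3 - <<'E'
from h import *
S=load('scene0');D=load('side0')
print('washer',at(S,178,217,6),at(D,345,208,6)); print('sp',at(S,279,208,96),at(D,279,210,96)); print('clip',at(S,354,200,5),at(D,257,283,5))
def crop(d,u,v,w=24,k=8):
    return cv2.resize(d['img'][v-w:v+w,u-w:u+w,::-1],None,fx=k*25/w/3.75*0.75*0+260/(2*w),fy=260/(2*w),interpolation=cv2.INTER_CUBIC)
rows=[np.hstack([crop(d,u,v,w) for u,v,w in L]) for d,L in((S,[(178,217,20),(280,225,40),(355,195,20)]),(D,[(345,208,20),(279,225,40),(257,281,20)]))]
cv2.imwrite('pics/crops.png',np.vstack(rows))
E
```

```text
washer [ 501.4 -224.3    6. ] [ 500.7 -221.3    6. ]
sp [589.4  27.8  96. ] [583.6  30.8  96. ]
clip [512.  237.5   5. ] [504.6 241.6   5. ]
```

View pics/crops.png

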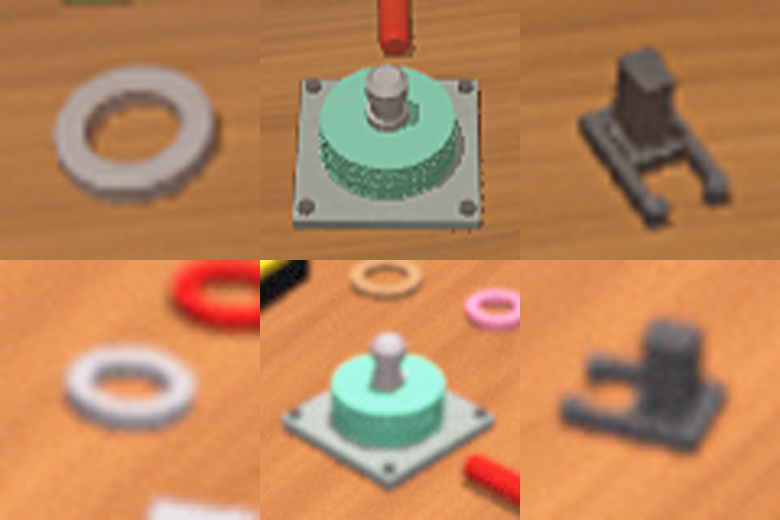

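The crops resolve the clip's lug and noses, the washer's top rim and the spindle. Next I work out their positions.

```bash
cat >> h.py <<'E'
def tri(*L):
    A=np.zeros((3,3));b=np.zeros(3)
    for d,u,v in L:
        o,r=ray(d,u,v);r/=np.linalg.norm(r);Q=np.eye(3)-np.outer(r,r);A+=Q;b+=Q@o
    return np.linalg.solve(A,b).round(1)
def delta(x,y,z=None):
    """shift in tool axes (mm) to a world target"""
    s=status.sense();Rm=R.from_rotvec(s['eef_rot']).as_matrix();p=s['eef_pos']
    return (Rm.T@(np.array([x,y,p[2] if z is None else z])-p)).round(1)
E
python3 - <<'E'
from h import *
S=load('scene0');D=load('side0')
print('washer',at(S,178.9,216.5,12),at(D,345.1,206.5,12))
for u,v in((138,191),(174,187),(134,222),(188,250)): print('ring',at(S,u,v,8))
print('spindle head z83',at(S,279,211,83),at(D,278.5,214,83))
print('nose',at(S,355.8,208.1,8),at(S,365.5,204.2,8),at(D,249.3,277.5,8),at(D,245,284,8))
print('lugtop',at(S,354.2,185,46),at(D,260.8,271.8,46))
print(delta(501,-222,200))
E
```

```text
washer [ 505.4 -221.    12. ] [ 500.6 -220.8   12. ]
ring [ 393. -332.    8.]
ring [ 393.4 -233.7    8. ]
ring [ 503.  -337.9    8. ]
ring [ 613.7 -200.9    8. ]
spindle head z83 [587.5  27.9  83. ] [584.1  32.5  83. ]
nose [543.1 234.5   8. ] [533.7 262.9   8. ] [532.8 238.3   8. ] [525.4 266.1   8. ]
lugtop [496.4 237.9  46. ] [493.4 238.7  46. ]
[-202.6 -349.6   47.8]
```

```bash
python3 -m inch '[[[-0.025,-0.043,0.004],0],[[-0.025,-0.043,0.004],0],[[-0.025,-0.043,0.004],0],[[-0.025,-0.043,0.004],0],[[-0.025,-0.043,0.004],0],[[-0.025,-0.043,0.004],0],[[-0.025,-0.043,0.004],0],[[-0.025,-0.043,0.004],0]]' 0; python3 -m inch '[[[-0.002,-0.006,0.015],0],[[0,0,0],0],[[0,0,0],0]]'
python3 - <<'E'
from h import *
d=grab('wrist','w1'); s=status.sense(); print(s['eef_pos'],s['eef_rot'],s['wrist_force'])
print(delta(502,-221))
E
```

```text
time: 0.95
eef_pos: [497.9, -225.4, 216.1]
eef_rot: [2.671, -1.654, -0.0]
wrist_force: [1.4, -1.4, 0.1]
finger_gap: 85.1
time: 1.25
eef_pos: [500.9, -223.8, 201.0]
eef_rot: [2.669, -1.655, -0.002]
wrist_force: [-1.0, -0.8, -0.6]
finger_gap: 85.6
[ 500.97307044 -224.4409748   201.53191307] [ 2.66812679e+00 -1.65703157e+00 -3.61280366e-04] [-0.42627957 -0.36632028  0.08169968]
[-2.6 -2.4 -0. ]
```

View pics/w1.png

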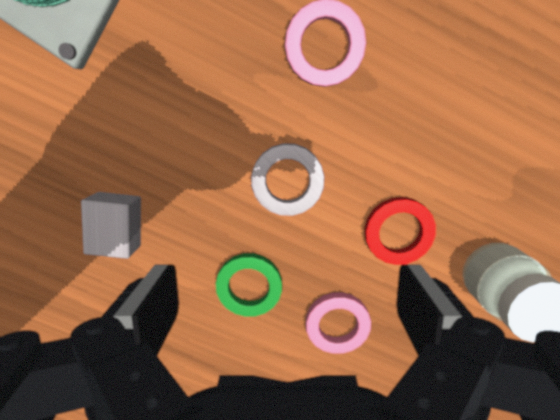

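The wrist view shows the bare washer at about (288,179), with clear bench around it for the fingers.

```bash
python3 - <<'E'
from h import *
d=load('w1'); 
hsv=cv2.cvtColor(d['img'],cv2.COLOR_RGB2HSV); m=((hsv[:,:,1]<60)*255).astype(np.uint8); 
roi=np.zeros_like(m);roi[138:222,246:330]=1;m*=roi
n,l,st,c=cv2.connectedComponentsWithStats(m);i=1+st[1:,4].argmax();cn,_=cv2.findContours((l==i).astype(np.uint8),0,1)
e=cv2.fitEllipse(max(cn,key=len));print(st[i],e);p=at(d,*e[0],10);print(p,at(d,288,180,10));print(delta(p[0],p[1]))
E
```

```text
[ 252  144   72   71 2614] ((287.3807373046875, 179.21701049804688), (70.62240600585938, 71.42919158935547), 91.35234832763672)
[ 501.5 -224.5   10. ] [ 501.1 -225.3   10. ]
[ 0.3 -0.4 -0. ]
```

```bash
python3 - <<'E'
from h import *
d=load('w1'); d['cam_to_world']=d['mount']
for z in(-5,0,4,8,12,17):
    print(z,[proj(d,(sx*x,y,z)).tolist() for sx in(1,-1) for x in (42.5,57) for y in(-11,11)])
cv2.imwrite('pics/t.png',cv2.resize(d['img'][240:380,100:460,::-1],None,fx=2.2,fy=2.2,interpolation=cv2.INTER_CUBIC))
E
```

```text
-5 [[403.2, 268.1], [398.0, 321.5], [443.5, 268.1], [436.6, 321.5], [166.5, 268.0], [171.8, 321.4], [126.1, 268.0], [133.2, 321.4]]
0 [[399.1, 262.2], [394.3, 314.0], [438.1, 262.2], [431.6, 314.0], [170.7, 262.0], [175.6, 313.9], [131.7, 262.0], [138.4, 313.9]]
4 [[396.1, 257.7], [391.5, 308.4], [434.0, 257.7], [427.8, 308.4], [173.8, 257.5], [178.5, 308.3], [135.9, 257.5], [142.2, 308.2]]
8 [[393.2, 253.4], [388.9, 303.0], [430.1, 253.4], [424.3, 303.0], [176.8, 253.3], [181.3, 302.9], [139.9, 253.3], [145.9, 302.8]]
12 [[390.5, 249.4], [386.4, 297.9], [426.4, 249.4], [420.9, 297.9], [179.6, 249.2], [183.9, 297.8], [143.7, 249.2], [149.4, 297.7]]
17 [[387.3, 244.6], [383.4, 291.9], [422.1, 244.6], [416.9, 291.8], [183.0, 244.5], [187.0, 291.8], [148.2, 244.4], [153.5, 291.7]]
```

View pics/t.png

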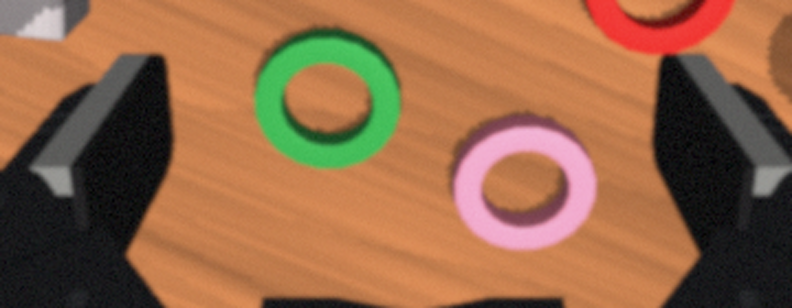

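```bash
python3 -m inch '[[[0,0,0.04],0],[[0,0,0.04],0],[[0,0,0.04],0],[[0,0,0.03],0],[[0,0,0.02],0],[[0,0,0.01],0],[[0,0,0.0065],0],[[0,0,0],0]]'; python3 -m inch '[[[0,0,0],0],[[0,0,0],0],[[0,0,0],0],[[0,0,0],0],[[0,0,0],0],[[0,0,0],0]]' 1
python3 -c "
from h import *
s=status.sense();print(s['eef_pos'],s['wrist_force'],s['finger_gap'])"
```

```text
time: 2.1
eef_pos: [501.8, -223.6, 15.1]
eef_rot: [2.67, -1.656, 0.0]
wrist_force: [-0.3, 1.0, 0.1]
finger_gap: 85.5
time: 2.7
eef_pos: [502.7, -223.2, 17.0]
eef_rot: [-2.671, 1.654, -0.004]
wrist_force: [-4.0, 0.4, 11.1]
finger_gap: 60.7
[ 502.72709156 -223.19694577   17.03003749] [-4.0264932   0.43151562 11.10561857] 60.730233513198755
```

```bash
python3 -m inch '[[[0,0,-0.001],0],[[0,0,-0.001],0],[[0,0,0],0],[[0,0,0],0]]'
python3 -c "
from h import *
grab('side','s2');d=grab('wrist','w2');e=load('s2')
a=cv2.resize(e['img'][178:238,315:375,::-1],(400,400),interpolation=2)
b=cv2.resize(d['img'][220:420,180:380,::-1],(400,400),interpolation=2)
cv2.imwrite('pics/c2.png',np.hstack([a,b]))"
```

```text
time: 3.1
eef_pos: [502.0, -222.7, 17.1]
eef_rot: [-2.671, 1.654, -0.001]
wrist_force: [-1.2, 0.1, 3.1]
finger_gap: 60.4
```

View pics/c2.png

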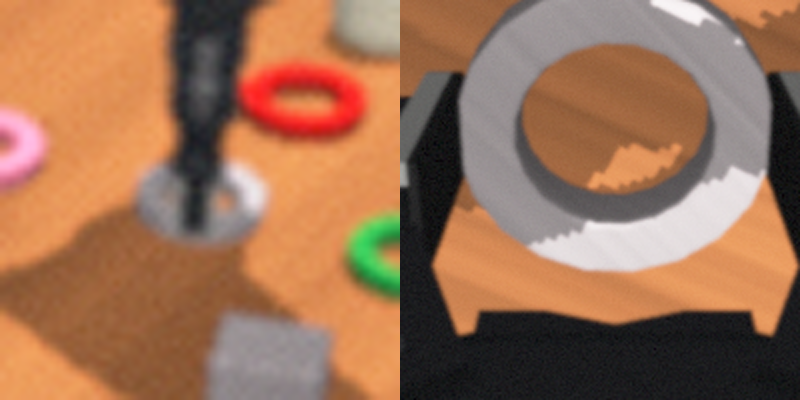

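The washer sits centred between the pads, at wrist pixel (287,287). I'll lift it and carry it to a point beside the stand for a wrist look at the spindle.

```bash
python3 -m inch '[[[0,0,-0.01],0],[[0,0,-0.03],0],[[0,0,-0.04],0],[[0,0,-0.04],0],[[0,0,-0.04],0],[[0,0,0],0]]'
python3 -c "
from h import *
print(delta(520,-5),delta(585,30))"
```

```text
time: 3.8
eef_pos: [504.9, -223.7, 183.6]
eef_rot: [-2.669, 1.653, -0.016]
wrist_force: [0.7, 0.1, -1.7]
finger_gap: 60.6
[-189.  -111.    -0.7] [-191.4 -184.8   -0.2]
```

```bash
python3 -m inch '[[[-0.035,-0.019,0],0],[[-0.035,-0.019,0],0],[[-0.035,-0.019,0],0],[[-0.035,-0.019,0],0],[[-0.035,-0.019,0],0],[[-0.016,-0.010,0],0],[[0,0,0],0],[[0,0,0],0]]'
python3 -c "
from h import *
d=grab('wrist','w3');s=status.sense();print(s['eef_pos'],s['eef_rot'],proj(d,(585,30,83)),proj(d,(585,30,50)))"
```

```text
time: 4.6
eef_pos: [510.3, -5.0, 176.3]
eef_rot: [2.671, -1.653, -0.001]
wrist_force: [-0.1, -0.9, -2.3]
finger_gap: 60.5
[510.34370088  -5.99363233 176.32138179] [ 2.66931016e+00 -1.65486262e+00 -9.79073455e-04] [289.3  73.3] [289.1  76.2]
```

View pics/w3.png

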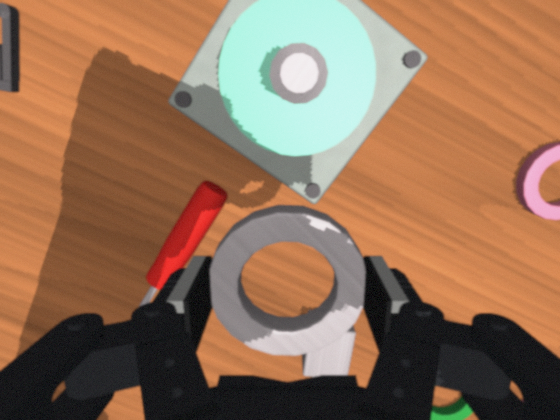

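The wrist view shows the spindle top at (298.5,73) and the held washer's hole at about (288,280).

```bash
python3 - <<'E'
from h import *
d=load('w3'); g=cv2.cvtColor(d['img'],cv2.COLOR_RGB2GRAY);hsv=cv2.cvtColor(d['img'],cv2.COLOR_RGB2HSV)
m=((hsv[:,:,1]<40)&(g>170)).astype(np.uint8);r=np.zeros_like(m);r[40:105,265:335]=1
ys,xs=np.nonzero(m*r);u,v=(xs.min()+xs.max())/2,(ys.min()+ys.max())/2;print('top',u,v,xs.min(),xs.max(),ys.min(),ys.max(),at(d,u,v,96))
m=((hsv[:,:,1]<70)).astype(np.uint8);m[:,:255]=0;m[:,345:]=0;m[:30]=0;m[110:]=0
m2=((hsv[:,:,1]<90)).astype(np.uint8)*r; ys,xs=np.nonzero(m2);print('head',xs.min(),xs.max(),ys.min(),ys.max())
# predictions
for P in((590,30),(587,30),(585,32)):
  for rad,z in((16,90),(10,96)):
    q=np.array([proj(d,(P[0]+rad*np.cos(a),P[1]+rad*np.sin(a),z)) for a in np.linspace(0,6.28,60)]);print(P,rad,q.min(0),q.max(0))
d['cam_to_world']=d['mount']
for t in(-1,0,2,4):
  o=[]
  for rad in(32,19.5):
    q=np.array([proj(d,(rad*np.cos(a),t+rad*np.sin(a),5)) for a in np.linspace(0,6.28,90)]);o+=[q.min(0).tolist(),q.max(0).tolist()]
  print(t,o)
E
```

```text
top 303.0 73.0 279 327 43 103 [587.7  23.4  96. ]
head 265 334 40 104
(590, 30) 16 [263.9  31.4] [323.3  94.7]
(590, 30) 10 [274.6  42.1] [312.9  82.9]
(587, 30) 16 [261.5  36.9] [320.7  99.7]
(587, 30) 10 [272.1  47.7] [310.2  88.2]
(585, 32) 16 [256.5  38.8] [315.7 101.4]
(585, 32) 10 [267.   49.6] [305.1  89.9]
-1 [[203.3, 201.5], [366.7, 349.3], [235.3, 233.4], [334.7, 323.2]]
0 [[203.5, 204.2], [366.5, 351.4], [235.4, 235.9], [334.6, 325.4]]
2 [[203.8, 209.3], [366.2, 355.4], [235.6, 240.8], [334.4, 329.6]]
4 [[204.1, 214.5], [365.9, 359.4], [235.8, 245.7], [334.2, 333.8]]
```

```bash
python3 -m inch '[[[0.002,-0.03,0],0],[[0.002,-0.03,0],0],[[0.001,-0.025,0.01],0],[[0,0,0.02],0],[[0,0,0.02],0],[[0,0,0.005],0],[[0,0,0],0],[[0,0,0],0]]'
python3 - <<'E'
from h import *
d=grab('wrist','w4');grab('scene','sc4');grab('side','sd4');s=status.sense();print(s['eef_pos'],s['eef_rot'],s['wrist_force'])
f=lambda n,u,v:cv2.resize(load(n)['img'][v-36:v+36,u-48:u+48,::-1],(400,300),interpolation=2)
w=cv2.resize(d['img'][180:390,150:430,::-1],(800,600),interpolation=2)
cv2.imwrite('pics/c4.png',np.vstack([w[:0],cv2.resize(w,(400,300)),])) 
cv2.imwrite('pics/c4.png',np.vstack([np.hstack([f('sc4',280,210),f('sd4',279,215)]),np.hstack([cv2.resize(d['img'][180:390,150:430,::-1],(400,300)),np.zeros((300,400,3),np.uint8)])]))
E
```

```text
time: 5.45
eef_pos: [589.5, 27.7, 122.8]
eef_rot: [-2.669, 1.655, -0.002]
wrist_force: [0.8, -0.1, -2.6]
finger_gap: 60.3
[589.68184165  28.3079929  123.10598496] [-2.66964808  1.65396972 -0.00267843] [ 0.4240762  -0.03881873 -1.91241024]Traceback (most recent call last):
  File "<stdin>", line 5, in <module>
    return _nx.concatenate(arrs, 0, dtype=dtype, casting=casting)
           ~~~~~~~~~~~~~~~^^^^^^^^^^^^^^^^^^^^^^^^^^^^^^^^^^^^^^^
ValueError: all the input array dimensions except for the concatenation axis must match exactly, but along dimension 1, the array at index 0 has size 800 and the array at index 1 has size 400
```

```bash
python3 - <<'E'
from h import *
f=lambda n,u,v:cv2.resize(load(n)['img'][v-36:v+36,u-48:u+48,::-1],(400,300),interpolation=2)
w=cv2.resize(load('w4')['img'][200:368,180:392,::-1],(400,317),interpolation=2)[:300]
cv2.imwrite('pics/c4.png',np.vstack([np.hstack([f('sc4',280,210),f('sd4',279,205)]),np.hstack([w,w*0])]))
E
```

```text
(no output)
```

View pics/c4.png

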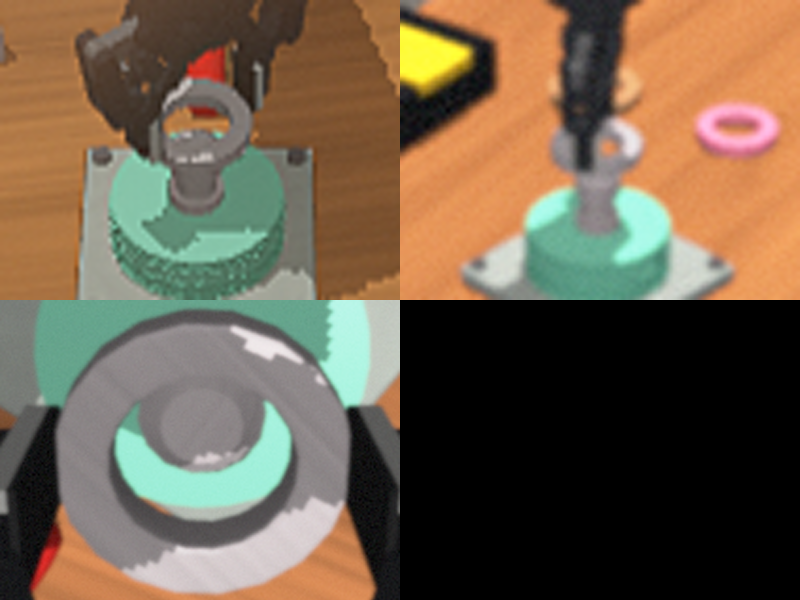

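```bash
python3 - <<'E'
from h import *
d=load('w4');d['cam_to_world']=d['mount']
# tool coords of spindle disc, washer hole (tool z: 123.1-96=27.1 ; 5)
print(at(d,287.1,267.8,27.1)); print(at(d,287.5,280,5))
for c in ((1,-3),(1,0),(1,2)):
  for rad,z in((10,27.1),(16,33.1)):
    q=np.array([proj(d,(c[0]+rad*np.cos(a),c[1]+rad*np.sin(a),z)) for a in np.linspace(0,6.28,60)]);print(c,rad,q.min(0),q.max(0))
E
```

```text
[ 0.8  4.5 27.1]
[ 1. -1.  5.]
(1, -3) 10 [265.2 231.5] [309.8 272.7]
(1, -3) 16 [253.  214.4] [322.  278.4]
(1, 0) 10 [265.3 237.9] [309.7 278.7]
(1, 0) 16 [253.2 220.7] [321.8 284.1]
(1, 2) 10 [265.4 242.1] [309.6 282.6]
(1, 2) 16 [253.3 224.8] [321.7 287.9]
```

```bash
python3 -m inch '[[[0,0.002,0],0],[[0,0,0.008],0],[[0,0,0.008],0],[[0,0,0.008],0],[[0,0,0.008],0],[[0,0,0],0]]'; python3 -m inch '[[[0,0,0.008],0],[[0,0,0.008],0],[[0,0,0.004],0],[[0,0,0.002],0],[[0,0,0],0],[[0,0,0],0]]'
```

```text
time: 6.2
eef_pos: [586.1, 27.5, 87.9]
eef_rot: [2.67, -1.653, -0.004]
wrist_force: [-1.0, 0.3, -3.7]
finger_gap: 60.3
time: 6.8
eef_pos: [587.5, 27.7, 68.1]
eef_rot: [-2.671, 1.654, -0.001]
wrist_force: [-0.2, 0.0, -2.0]
finger_gap: 60.6
```

```bash
python3 -m inch '[[[0,0,0.001],0],[[0,0,0],0],[[0,0,0],0]]'; python3 -m inch '[[[0,0,0],0],[[0,0,0],0],[[0,0,0],0],[[0,0,0],0],[[0,0,-0.01],0],[[0,0,-0.03],0],[[0,0,-0.04],0],[[0,0,-0.04],0]]' 0;  python3 -c "
from h import *
grab('scene','sc5');grab('side','sd5')
p=np.array([495+6,238+2]);print(delta(501,240,200))"
```

```text
time: 7.1
eef_pos: [587.6, 27.6, 67.2]
eef_rot: [-2.67, 1.654, -0.001]
wrist_force: [-1.7, 0.5, -0.8]
finger_gap: 60.5
time: 7.9
eef_pos: [586.9, 27.7, 188.7]
eef_rot: [2.671, -1.654, -0.001]
wrist_force: [0.7, -0.6, 0.4]
finger_gap: 85.6
[-229.4  -14.3   -6.6]
```

```bash
python3 -m inch '[[[-0.04,-0.0025,0],0],[[-0.04,-0.0025,0],0],[[-0.04,-0.0025,0],0],[[-0.04,-0.0025,0],0],[[-0.04,-0.0025,0],0],[[-0.028,-0.0015,-0.007],0.083],[[0,0,0],0.083],[[0,0,0],0]]'; python3 -m inch '[[[0,0,0],0]]'
python3 - <<'E'
from h import *
d=grab('wrist','w6');s=status.sense();print(s['eef_pos'],s['eef_rot'])
f=lambda n,u,v:cv2.resize(load(n)['img'][v-36:v+36,u-48:u+48,::-1],(400,300),interpolation=2)
w=cv2.resize(d['img'][100:250,200:400,::-1],(400,300),interpolation=2)
cv2.imwrite('pics/c6.png',np.vstack([np.hstack([f('sc5',280,210),f('sd5',279,215)]),np.hstack([w,cv2.resize(d['img'][:,:,::-1],(400,300))])]))
E
```

```text
time: 8.8
eef_pos: [497.7, 239.1, 194.5]
eef_rot: [-2.525, 1.868, -0.001]
wrist_force: [0.2, -0.9, -0.0]
finger_gap: 85.3
time: 8.9
eef_pos: [498.5, 237.2, 193.9]
eef_rot: [2.526, -1.868, 0.001]
wrist_force: [0.0, -0.5, -0.2]
finger_gap: 85.5
[498.59051371 236.93028343 193.79368673] [ 2.52498869e+00 -1.86865078e+00  4.95192192e-04]
```

View pics/c6.png

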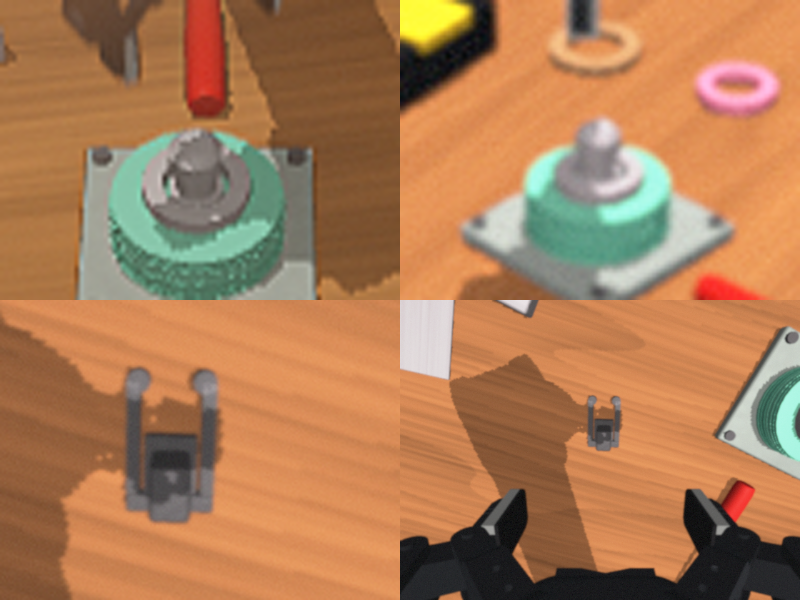

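The washer now lies flat on the gaskets around the spindle. The clip is in the wrist view with its noses at (268.5,140) and (301.5,140), lined up with the tool.

```bash
python3 - <<'E'
from h import *
d=load('w6');d['cam_to_world']=d['mount']
z=193.8
print('noses tool',at(d,268.5,140,z-7),at(d,301.5,140,z-7))
print('rear base',at(d,263.5,204,z-10),at(d,306.5,206,z-10))
for c in((0,0),(2,0),(1,5)): # lug guess center, lug top corners
  print(c,[proj(d,(c[0]+a,c[1]+b,z-46)).tolist() for a in(-8,8) for b in(-11,11)])
E
```

```text
noses tool [-14.8 -35.1 186.8] [ 12.8 -35.1 186.8]
rear base [-19.7  19.9 183.8] [ 17.7  21.7 183.8]
(0, 0) [[275.4, 178.1], [275.7, 206.0], [296.6, 178.1], [296.4, 206.0]]
(2, 0) [[278.1, 178.1], [278.3, 206.0], [299.3, 178.1], [299.0, 206.0]]
(1, 5) [[276.8, 184.5], [277.0, 212.2], [297.9, 184.5], [297.7, 212.2]]
```

```bash
python3 -m inch '[[[0,0.006,0.04],0],[[0,0,0.04],0],[[0,0,0.04],0],[[0,0,0.03],0],[[0,0,0.012],0],[[0,0,0],0],[[0,0,0],0]]'; python3 -m inch '[[[0,0,0],0],[[0,0,0],0],[[0,0,0],0],[[0,0,0],0],[[0,0,0],0],[[0,0,0],0],[[0,0,0],0],[[0,0,0],0]]' 1; python3 -m inch '[[[0,0,0],0],[[0,0,0],0]]'
```

```text
time: 9.65
eef_pos: [493.5, 236.4, 33.1]
eef_rot: [-2.523, 1.869, -0.001]
wrist_force: [0.1, -0.4, 0.3]
finger_gap: 85.5
time: 10.45
eef_pos: [492.7, 236.4, 32.3]
eef_rot: [-2.524, 1.869, -0.001]
wrist_force: [-0.5, -0.6, 5.8]
finger_gap: 15.1
time: 10.65
eef_pos: [492.7, 236.4, 32.3]
eef_rot: [-2.524, 1.869, -0.001]
wrist_force: [-1.7, -0.2, 5.4]
finger_gap: 15.0
```

```bash
python3 -m inch '[[[0,0,-0.01],0],[[0,0,-0.03],0],[[0,0,-0.03],0],[[0,0,-0.03],0],[[0,0,0],0]]'; python3 -m inch '[[[0.038,0.008,0],0],[[0.038,0.008,0],0],[[0.038,0.008,0],0],[[0.038,0.008,0],0],[[0.038,0.008,0],0],[[0.038,0.008,0],0],[[0,0,0],0],[[0,0,0],0]]'
python3 - <<'E'
from h import *
d=grab('wrist','w7');s=status.sense();print(s['eef_pos'],s['eef_rot'],s['wrist_force'],proj(d,(586.5,25.8,96)))
cv2.imwrite('pics/c7.png',cv2.resize(d['img'][60:360,140:440,::-1],(600,600),interpolation=2))
E
```

```text
time: 11.15
eef_pos: [494.4, 237.5, 136.4]
eef_rot: [-2.52, 1.866, -0.005]
wrist_force: [0.6, 0.4, -1.5]
finger_gap: 14.9
time: 11.95
eef_pos: [512.4, 3.0, 131.2]
eef_rot: [2.521, -1.873, -0.002]
wrist_force: [-0.5, 0.8, -1.7]
finger_gap: 15.3
[512.44707602   4.58870459 131.28496024] [ 2.52432231e+00 -1.86977139e+00 -2.19463869e-03] [ 0.38315115 -0.16638141 -1.11007538] [284.1  78.3]
```

View pics/c7.png

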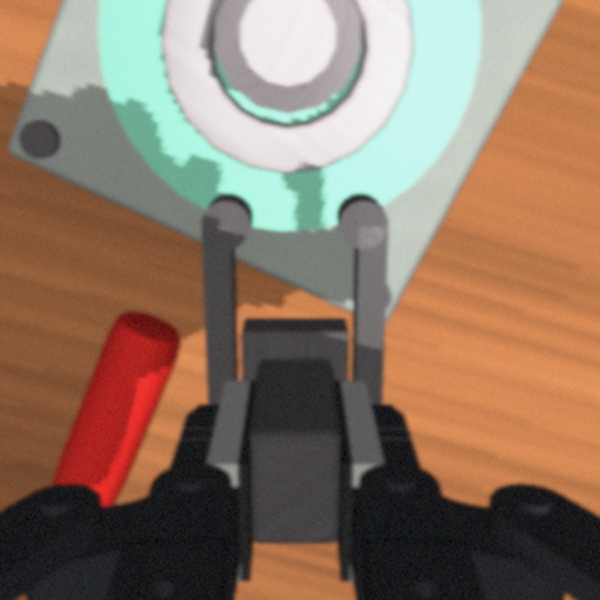

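```bash
python3 - <<'E'
from h import *
d=load('w7');d['cam_to_world']=d['mount']
print('noses',at(d,254.5,171.5,22.3),at(d,321,171.5,22.3)); print('sp',at(d,284,80.5,35.3),at(d,285,78.5,38))
s=status.sense();print(s['eef_pos'])
E
```

```text
noses [-12.4 -40.9  22.3] [ 14.7 -41.   22.3]
sp [ -0.5 -76.7  35.3] [ -0.1 -77.6  38. ]
[512.44707602   4.58870459 131.28496024]
```

```bash
python3 -m inch '[[[-0.0014,0,0.01],0],[[0,0,0.012],0],[[0,0,0.01],0],[[0,0,0.0025],0],[[0,0,0],0],[[0,0,0],0],[[0,0,0],0]]'; python3 -c "
from h import *
for i in range(4):
  s=status.sense();print(s['eef_pos'],s['wrist_force']);vision.get_image('side')
print(delta(586.5,25.8,96.8))"
```

```text
time: 12.7
eef_pos: [513.0, 5.5, 97.8]
eef_rot: [-2.524, 1.869, -0.001]
wrist_force: [-0.0, 0.6, -1.9]
finger_gap: 15.3
[513.00683367   5.45457365  97.80373866] [-0.04920196  0.58392105 -1.89615895]
[512.98051291   5.44616737  97.7964496 ] [ 0.55410931  0.2403087  -1.73079348]
[512.92612431   5.40983424  97.76163778] [-0.88032818 -0.48830731 -2.40680613]
[512.87566105   5.44246018  97.74080144] [ 0.36349291 -0.06420003 -3.07641844]
[  2.  -76.5   0.9]
```

```bash
python3 -m inch '[[[0,-0.008,0.001],0],[[0,-0.008,0],0],[[0,-0.006,0],0],[[0,0,0],0],[[0,0,0],0]]'; python3 -m inch '[[[0,-0.002,0],0],[[0,-0.002,0],0],[[0,0,0],0]]';  python3 -m inch '[[[0,-0.002,0],0],[[0,0,0],0]]'; python3 -c "
from h import *
print(delta(586.5,25.8,96.8))"
```

```text
time: 13.4
eef_pos: [533.7, 12.0, 96.1]
eef_rot: [2.525, -1.869, -0.001]
wrist_force: [0.5, 0.8, -2.2]
finger_gap: 14.8
time: 13.7
eef_pos: [537.4, 12.6, 96.2]
eef_rot: [2.524, -1.87, -0.0]
wrist_force: [0.9, -1.3, -2.5]
finger_gap: 15.2
time: 13.9
eef_pos: [539.1, 12.9, 96.1]
eef_rot: [2.523, -1.87, -0.001]
wrist_force: [-2.0, -2.4, -3.2]
finger_gap: 14.9
[  1.4 -49.1  -0.8]
```

```bash
python3 -m inch '[[[0.0004,-0.0015,0],0],[[0,0,0],0]]'; python3 -m inch '[[[0,-0.0015,0],0],[[0,0,0],0]]';  python3 -m inch '[[[0,-0.0015,0],0],[[0,0,0],0]]'; python3 -c "
from h import *
print(delta(586.5,25.8,96.8))"
```

```text
time: 14.1
eef_pos: [540.2, 13.1, 95.9]
eef_rot: [2.523, -1.87, -0.002]
wrist_force: [-3.6, -3.5, -2.5]
finger_gap: 15.1
time: 14.3
eef_pos: [541.3, 13.5, 95.7]
eef_rot: [2.522, -1.869, -0.003]
wrist_force: [-4.5, -3.7, -1.7]
finger_gap: 14.8
time: 14.5
eef_pos: [542.4, 13.8, 95.6]
eef_rot: [2.522, -1.869, -0.003]
wrist_force: [-5.5, -4.8, -3.1]
finger_gap: 15.3
[  1.4 -45.6  -1.4]
```

```bash
python3 -m inch '[[[0.0005,-0.0015,-0.0006],0],[[0,0,0],0]]'; python3 -m inch '[[[0,-0.0015,0],0],[[0,0,0],0]]';  python3 -m inch '[[[0,-0.0015,0],0],[[0,0,0],0]]';python3 -m inch '[[[0,-0.0015,0],0],[[0,0,0],0]]'; python3 -c "
from h import *
print(delta(586.5,25.8,96.8))"
```

```text
time: 14.7
eef_pos: [543.7, 13.9, 96.0]
eef_rot: [2.522, -1.869, -0.004]
wrist_force: [-5.8, -3.5, -2.7]
finger_gap: 15.5
time: 14.9
eef_pos: [545.2, 14.5, 96.0]
eef_rot: [2.522, -1.868, -0.004]
wrist_force: [-5.7, -4.6, -3.7]
finger_gap: 15.2
time: 15.1
eef_pos: [547.0, 15.0, 96.1]
eef_rot: [2.523, -1.869, -0.003]
wrist_force: [-4.9, -3.8, -3.2]
finger_gap: 15.1
time: 15.3
eef_pos: [549.1, 15.6, 96.4]
eef_rot: [2.524, -1.869, -0.002]
wrist_force: [-2.7, -3.4, -3.5]
finger_gap: 15.2
[  1.2 -38.8  -0.4]
```

Past the peak now, so the arms should draw the clip on. I'll keep creeping in.

```bash
python3 -m inch '[[[0.0003,-0.0015,0],0],[[0,-0.0015,0],0],[[0,0,0],0]]'; python3 -m inch '[[[0,-0.0015,0],0],[[0,0,0],0]]';  python3 -m inch '[[[0,-0.001,0],0],[[0,0,0],0]]';python3 -m inch '[[[0,-0.001,0],0],[[0,0,0],0]]'; python3 -c "
from h import *
print(delta(586.5,25.8,96.8))"
```

```text
time: 15.6
eef_pos: [553.8, 16.9, 97.5]
eef_rot: [-2.523, 1.868, -0.002]
wrist_force: [1.4, -0.2, -3.4]
finger_gap: 15.5
time: 15.8
eef_pos: [555.0, 17.3, 97.4]
eef_rot: [-2.524, 1.868, -0.002]
wrist_force: [1.8, -0.6, -2.4]
finger_gap: 15.2
time: 16.0
eef_pos: [555.5, 17.4, 97.2]
eef_rot: [-2.524, 1.869, -0.001]
wrist_force: [1.6, -1.5, -1.1]
finger_gap: 15.3
time: 16.2
eef_pos: [556.1, 17.5, 97.0]
eef_rot: [-2.525, 1.87, -0.0]
wrist_force: [-0.5, -0.8, -1.0]
finger_gap: 15.0
[  0.9 -31.5   0.2]
```

```bash
for i in 1 ; do python3 -m inch '[[[0,-0.001,0],0],[[0,0,0],0]]'; done; python3 -m inch '[[[0,-0.001,0],0],[[0,0,0],0]]'; python3 -m inch '[[[0,-0.001,0],0],[[0,0,0],0]]'
```

```text
time: 16.4
eef_pos: [556.9, 17.9, 96.8]
eef_rot: [-2.525, 1.87, 0.001]
wrist_force: [-0.0, -0.5, -1.1]
finger_gap: 14.9
time: 16.6
eef_pos: [557.7, 18.1, 96.8]
eef_rot: [2.525, -1.869, -0.001]
wrist_force: [-0.1, -0.7, -1.4]
finger_gap: 15.3
time: 16.8
eef_pos: [557.9, 18.1, 96.6]
eef_rot: [2.523, -1.869, -0.002]
wrist_force: [-5.9, -0.0, 0.5]
finger_gap: 15.2
```

```bash
python3 -m inch '[[[0,-0.001,0],0],[[0,0,0],0]]'; python3 -m inch '[[[0,-0.0007,0],0],[[0,0,0],0]]'
```

```text
time: 17.0
eef_pos: [558.1, 18.1, 96.4]
eef_rot: [2.522, -1.868, -0.004]
wrist_force: [-8.7, -2.2, 1.7]
finger_gap: 15.3
time: 17.2
eef_pos: [558.2, 18.1, 96.2]
eef_rot: [2.521, -1.868, -0.005]
wrist_force: [-10.1, -2.6, 3.3]
finger_gap: 15.2
```

```bash
python3 -m inch '[[[0,-0.001,0],0],[[0,0,0],0],[[0,0,0],0]]'; python3 -m inch '[[[0,-0.001,0],0],[[0,0,0],0],[[0,0,0],0]]'
```

```text
time: 17.5
eef_pos: [558.3, 18.1, 95.9]
eef_rot: [2.52, -1.867, -0.007]
wrist_force: [-13.4, -3.2, 4.3]
finger_gap: 15.1
time: 17.8
eef_pos: [558.5, 18.1, 95.7]
eef_rot: [2.518, -1.867, -0.009]
wrist_force: [-16.2, -3.0, 6.1]
finger_gap: 15.1
```

```bash
python3 -m inch '[[[0,-0.001,0],0],[[0,0,0],0],[[0,0,0],0],[[0,0,0],0]]'; python3 -m inch '[[[0,-0.0004,0],0],[[0,0,0],0],[[0,0,0],0],[[0,0,0],0]]'
```

```text
time: 18.2
eef_pos: [558.6, 18.0, 95.4]
eef_rot: [2.517, -1.866, -0.011]
wrist_force: [-19.3, -3.9, 7.9]
finger_gap: 15.3
time: 18.6
eef_pos: [558.7, 18.0, 95.4]
eef_rot: [2.517, -1.866, -0.011]
wrist_force: [-21.2, -5.1, 9.4]
finger_gap: 15.1
```

That is a firm push of about 21.8 N against a hard stop. I'll relax it and then release.

```bash
python3 -m inch '[[[0,0.002,0],0],[[0,0.002,0],0],[[0,0.001,0],0],[[0,0,0],0],[[0,0,0],0]]'; python3 -m inch '[[[0,0.0005,0],0],[[0,0,0],0],[[0,0,0],0]]'
```

```text
time: 19.1
eef_pos: [558.1, 18.0, 96.3]
eef_rot: [2.523, -1.869, -0.002]
wrist_force: [-5.5, -2.1, -4.1]
finger_gap: 15.3
time: 19.4
eef_pos: [558.0, 18.0, 96.5]
eef_rot: [2.524, -1.869, -0.002]
wrist_force: [-4.9, -2.3, -5.0]
finger_gap: 15.2
```

```bash
python3 -m inch '[[[0,0.0007,0.0005],0],[[0,0,0],0],[[0,0,0],0]]'; python3 -m inch '[[[0,0,0],0],[[0,0,0],0],[[0,0,0],0],[[0,0,0],0],[[0,0,0],0]]' 0; python3 -m inch '[[[0,0,-0.01],0],[[0,0,-0.03],0],[[0,0,-0.03],0],[[0,0.03,0],0],[[0,0.02,0],0],[[0,0,0],0],[[0,0,0],0],[[0,0,0],0]]'
python3 - <<'E'
from h import *
d=grab('wrist','w9');grab('scene','sc9');grab('side','sd9');s=status.sense();print(s['eef_pos'],s['wrist_force'])
f=lambda n,u,v:cv2.resize(load(n)['img'][v-36:v+36,u-48:u+48,::-1],(400,300),interpolation=2)
cv2.imwrite('pics/c9.png',np.vstack([np.hstack([f('sc9',280,210),f('sd9',279,215)]),np.hstack([cv2.resize(d['img'][:,:,::-1],(400,300)),cv2.resize(d['img'][40:190,190:390,::-1],(400,300),interpolation=2)])]))
E
```

```text
time: 19.7
eef_pos: [557.9, 18.0, 96.5]
eef_rot: [-2.524, 1.87, -0.0]
wrist_force: [-4.1, -1.3, -3.6]
finger_gap: 15.3
time: 20.2
eef_pos: [558.1, 18.1, 96.7]
eef_rot: [-2.524, 1.869, -0.001]
wrist_force: [-0.0, -1.6, -0.5]
finger_gap: 85.1
time: 21.0
eef_pos: [510.7, 3.7, 166.9]
eef_rot: [-2.524, 1.869, -0.001]
wrist_force: [0.6, 0.1, -0.6]
finger_gap: 85.2
[510.44406708   3.73620062 166.3516349 ] [-0.01102368 -0.18710416 -0.02425171]
```

View pics/c9.png

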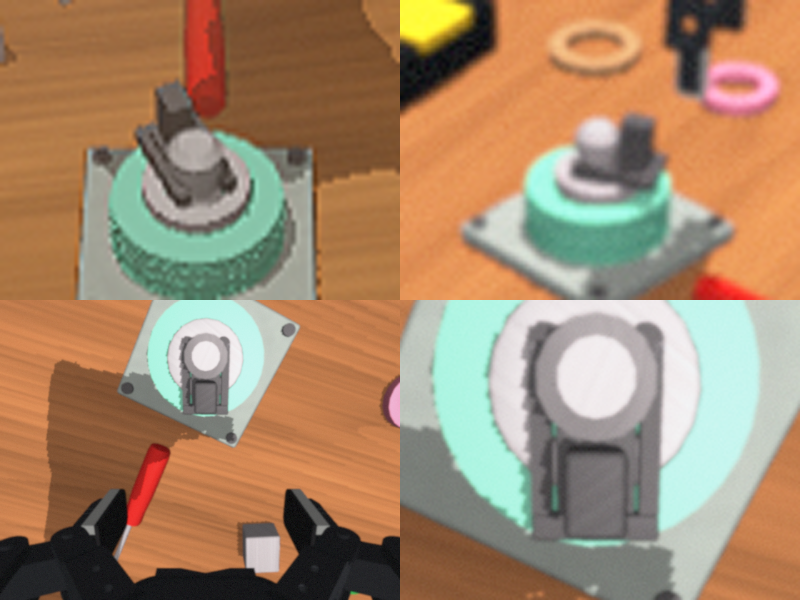

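The final pictures show the clip home under the head: its noses are past the spindle's axis, its arms are parallel, and the washer is flat beneath it. The gripper is clear.

```bash
python3 -c "
from workcell import ticket
print(ticket.hand_in())"
```

```text
the job is handed in; nothing more can be done
None
```

The washer and clip are on the spindle, and I handed the job in at about 21 s of the 51 s allowed. The hand-in gave no verdict.

- **Washer:** I put the bare steel washer over the spindle. The scene and side pictures show it flat on the gaskets.
- **Clip:** I pushed it into the groove by its lug. Resistance peaked at about 7 N, just at the low end of the 6 to 15 N expected, fell away as the arms drew the clip in, and ended at a hard stop.
- **Seating push:** It reached about 22 N along the push direction, well under 40 N. I then eased off and released the clip.
- **Last checks:** The final pictures show the clip home under the head, noses past the axis and arms parallel. The gripper was clear with about 0 N at the wrist, and I saw nothing else moved. I had no reading of the arm joints, so "fully home" rests on the force pattern, the hard stop and the pictures.
- **Disagreements:**
  - The side camera put the spindle about 7 mm from where the wrist camera did. I went by the wrist camera.
  - The finger gap read 60.5 mm on the 64 mm washer and 15 mm on the 16 mm lug, though both grips held.

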